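# Find and mark the sprung-up side of a warped lid

## Task

The round aluminium lid on the granite slab is warped: one side of its rim stands a little clear of the slab. Press down gently around the rim, holding each press a moment, until you have found where the lid rocks and gives the most; then stand the yellow marker upright on top of the lid near its edge, over that spot, and let go. Leave the lid in its place on the slab and everything else where it is.

Things in the scene. Friction and masses are not known exactly. Their poses are not given: they have to be found in the camera images.
- slab: Black granite surface plate, 240 x 240 x 40 mm, fixed to the bench. Origin at the centre of its underside, on the bench top; z up. Its top face is 40 mm up and level.
- lid_top (a point): Centre of the flat top face of the round aluminium lid lying on the slab, at the foot of its knob, 12 mm above the slab when the lid lies level; z up, x and y in the plane of the face. The lid is 160 mm across and weighs 0.3 to 0.5 kg; its black knob in the middle is 28 mm wide and 26 mm tall. The warped side has no relation to this point's x and y axes and cannot be seen.
- lid: The same lid: centre of its underside, on the slab. It bears on the slab through a ring of 69 mm radius. About 215 degrees of the ring are flat and carry the lid, so that undisturbed it lies level; the rest is sprung up, its middle about 3 mm clear of the slab. Where that is differs from start to start.
- lid_knob (a point): Top of the lid's knob. How the lid gives: pressed 65 mm from its centre over the middle of the sprung side, it tips about 2.5 mm down at 2 to 4 N, turning about a line 24 mm from its centre, until that side meets the slab. Up to 45 degrees to either side of there it still tips, by less and at up to 7 N; beyond 68 degrees it is firm. Under 10 N of press is enough; come down at 15 mm/s or slower, as the knock of a fast touch counts too (40 N at most).
- marker_mid (a point): Yellow plastic marker, standing loose on the bench, left or right of the slab: centre of it, 20 mm above its underside; z up. 40 mm tall, 30 g: a round foot 30 mm across and 5 mm high, tapering at 9 mm height to a round stem 18 mm across, to be gripped from above.
- marker2_mid (a point): Purple marker of the same shape and size, on the other side of the slab; not needed. Point at its centre, 20 mm above its underside.
- jar: Amber jar left of the slab, 60 mm wide, 80 mm tall, a bystander. Origin at the centre of its underside.
- tape: Blue roll of tape right of the slab, 90 mm wide, 19 mm tall, a bystander. Origin at the centre of its underside.
Not all that is in view belongs to the job. Several things look just like the part that bears marker_mid: the one meant starts farthest from the robot's base.

How it is judged (in metres and radians):
On the way:
1. the lid, lying on the slab, is pressed by the fingers so that it rocks (tilts by more than 0.02 rad) and held so for 0.15 s (angle between lid_top's own z axis and vertical above 0.02 rad and contact force between the fingers and lid above 0.5 N and contact force between lid and slab above 2 N), for 0.15 s.
At the end, for the whole second after the job is handed in: The yellow marker stands upright (within 0.1 rad), released and at rest on the lid's top face, its centre within 36 mm horizontally of the middle of the sprung-up sector (which lies 69 mm from the lid's centre); the lid lies level again (within 0.012 rad) on the slab, centred on it within 50 mm (horizontal distance between marker_mid and warp_c7 below 0.036 m and z of marker_mid in the frame of lid_top between 0.017 and 0.023 m and angle between marker_mid's own z axis and vertical below 0.1 rad and angle between lid_top's own z axis and vertical below 0.012 rad and horizontal distance between lid_top and slab below 0.05 m and linear speed of marker below 0.01 m/s and contact force between marker and lid above 0.1 N); the robot touches nothing.
It fails at once if the robot presses on the lid with more than 40 N (contact force between any of the fingers, the arm and lid above 40 N).
It fails at once if the lid is shifted by more than 25 mm or picked up (distance of lid_top from where it was at the start of the episode above 0.025 m).
It fails at once if a bystander (purple marker, beaker, jar, tape, level) is moved by more than 20 mm (distance of any of marker2_mid, beaker, jar, tape, level from where it was at the start of the episode above 0.02 m).
It also fails if it takes over 72 s, if anything falls off the work surface, if the arm or the gripper's body presses on something with over 40 N, if the wrist force passes 120 N, or if a joint passes its speed limit or range.

## Robot

A 6-joint arm with a two-finger parallel gripper is mounted at the origin on the work surface. World frame = base frame: x ahead of the robot, y to its left, z up, the work surface at z = 0. Lengths are in mm, angles in rad, forces in N, time in s.
With the tool pointing down it reaches from about 350 to 875 mm from the base axis. Payload 4.2 kg.
Tool frame: the origin (TCP) lies midway between the tips of the shut fingers; the grasp point (between the pads) lies 19 mm behind it; z points along the fingers, y is the direction in which the jaws open and shut (so a half turn about z gives the same grasp; the last joint's range is limited). The gripper opens to 85 mm and grips with 20 to 120 N. Pads are 22 mm wide; open, the fingers measure 114 mm over their backs; the gripper's body (76 mm by 85 mm) begins 54 mm behind the grasp point. The pads swing forward as they close: fully open they stand 13 mm farther back than shut.
Start: joints at [-0.842, 0.385, 0.008, 0, -1.194, -0.259], TCP at [282.954, -557.258, 231.312] pointing down, gripper open.
Joint ranges: [-3.14, 3.14], [-1.21, 2.06], [-1.07, 1.41], [-3.16, 2.05], [-2.99, -0.16], [-3.1, 3.1]. Speed limits (rad/s): [2.79, 2.79, 3.14, 3.14, 3.14, 3.14].

## Interface

Orientations are given as a unit quaternion [x, y, z, w].
In Python, from bench import readout, optics, workorder, nets gives the robot as it stands. The module is installed in compiled form; this text tells all that it offers.
- The arm moves only by the tool move_arm, never from a script. Its argument "steps" is a list of rows, each a list of 7 numbers: the opening, from -1 (shut) to 1 (fully open), so that 0 is half open, then the shift along the world's x, y, z in mm, then the turn, a rotation vector about the world's x, y, z in rad. In form: [[gripper, tx, ty, tz, wx, wy, wz], ...]. A call has 1 to 5 rows; each row is the pose to reach, as a shift and turn from the pose commanded when the call began; what a row does not reach only later rows make up. A row lasts 1/12 s, in which the tool goes at most 41.7 mm and 7.16 degrees, less where a joint would pass 70% of its speed; a pose out of reach is approached as far as the arm can. A call with a gripper value outside its range is refused whole. The fingers move at their own pace and stop on an object; the grip force is fixed at half the most. Time passes only in rows, so rows that repeat a pose let the fingers close. It gives the time, the measured TCP pose, the force and the opening at its end, in the units of the state.
- readout.read_state(): the state, without advancing time (a new reading comes with each control period).
- optics.get_image(name): name is "scene" or "top" or "wrist"; returns a dict with "frame" (420x560x3 uint8, blue, green, red), "fx", "fy", "cx", "cy" (pixels), "rvec" (rotation vector, rad) and "tvec" (3), from world to camera coordinates, as OpenCV has them. Camera axes: x right, y down, z forward; pixel columns grow to the right and rows downward; lengths in mm; the calibration is good to about 2 mm. A picture is of the moment at which its call begins. There is no depth.
- workorder.job_done(): hands the job in, once; it reports no verdict.
Trained networks look in a picture, given as the dict that the camera call returned (one of the last four; its "shot" number tells which), for a name from the list of things; names that differ only in an ending like _2 or _b are one class to them, and where a whole thing is asked for, a point or a joint stands for the part that bears it (a point fixed in the world has none). Each returns a list of dicts, best first, with "conf" (0 to 1); they miss things now and then, are a little off and sometimes report something else, mostly with a low value. They report only what shows in the picture. A call takes as long as a camera call. They do not tell look-alikes from the thing itself.
- nets.silhouettes(name, picture): "region" (420x560 bool, what is visible of it) and "extent" ([left, top, right, bottom] in pixels, round what is visible of it).
- nets.tip_of(name, picture): "uv" ([column, row] in pixels: a listed point, or the origin of a listed thing).
The state is a dict: "clock": time; "joints": joint angles; "joint_vel": joint speeds; "joint_efforts": joint torques, N m; "position": TCP position; "ee_rot": TCP orientation; "contact_force": force on the tool from outside, world axes, zero at the start; "wrist_torque": the same for the moment, N m; "gripper_width": finger opening in mm.
Only numpy, scipy, OpenCV 4.12 (cv2) and the standard library are available. Lean on these libraries where they do the work, as an engineer would, in place of code of your own. Each camera call takes 0.05 s, during which the arm holds its last target.

## Working session

There is one attempt and no reset: what is moved stays moved. The work goes in short steps, Python scripts to look and compute and a tool call to move; the robot and the scene stay as the last step left them, time stands still between calls to the robot, and variables do not carry over. Pictures are saved under pics/ and viewed, and the job is handed in when it is done.

Besides the shell and the picture viewer there is one more tool, called after "Request:" as name(argument=value, ...), one argument or row to a line, values as JSON. move_arm: Moves the arm, as the interface text tells. Its arguments: {"type":"object","properties":{"steps":{"type":"array","items":{"type":"array","items":{"type":"number"}}}},"required":["steps"]}

```bash
mkdir -p pics; cat > h.py <<'E'
import numpy as np, cv2
from bench import readout, optics, workorder, nets
def cam(p):
    R,_=cv2.Rodrigues(np.array(p["rvec"],float)); t=np.array(p["tvec"],float).reshape(3)
    K=np.array([[p["fx"],0,p["cx"]],[0,p["fy"],p["cy"]],[0,0,1]]); return K,R,t
def ray(p,uv,z):
    K,R,t=cam(p); d=R.T@np.linalg.inv(K)@np.array([uv[0],uv[1],1.]); c=-R.T@t
    return c+d*(z-c[2])/d[2]
def proj(p,X):
    K,R,t=cam(p); q=K@(R@np.array(X,float)+t); return q[:2]/q[2]
E
python3 - <<'E'
from h import *
s=readout.read_state(); print({k:np.round(v,3) for k,v in s.items()})
z={'slab':0,'lid_top':52,'lid_knob':78,'marker_mid':20,'marker2_mid':20,'jar':0,'tape':0}
for n in ["scene","top"]:
    p=optics.get_image(n); cv2.imwrite(f'pics/{n}0.png',p["frame"])
    for k in z:
        for d in nets.tip_of(k,p): print(n,k,round(d['conf'],2),np.round(d['uv']),np.round(ray(p,d['uv'],z[k])))
E
```

```text
{'clock': np.float64(0.0), 'joints': array([-0.842,  0.386,  0.007, -0.   , -1.194, -0.259]), 'joint_vel': array([ 0.   , -0.   , -0.001,  0.001, -0.001, -0.002]), 'joint_efforts': array([ 0.0000e+00, -3.9229e+01,  1.8840e+01,  4.1860e+00, -5.0000e-03,
        0.0000e+00]), 'position': array([ 282.694, -556.745,  230.208]), 'ee_rot': array([-0.233,  0.973,  0.001, -0.   ]), 'contact_force': array([0.304, 0.043, 0.431]), 'wrist_torque': array([-0.063,  0.019,  0.024]), 'gripper_width': np.float64(85.568)}
scene slab 0.71 [295. 227.] [478.  37.   0.]
scene slab 0.6 [296. 251.] [529. -15.   0.]
scene lid_top 0.81 [293. 228.] [513.  -8.  52.]
scene marker_mid 0.81 [118. 254.] [ 279. -285.   20.]
scene marker_mid 0.68 [143. 273.] [ 361. -277.   20.]
scene marker_mid 0.56 [177. 262.] [ 386. -216.   20.]
scene marker2_mid 0.68 [356. 151.] [419. 349.  20.]
scene jar 0.97 [417. 196.] [625. 320.   0.]
scene tape 0.98 [201. 370.] [ 590. -323.    0.]
top lid_top 0.78 [280. 170.] [515.   6.  52.]
top lid_knob 0.74 [279. 168.] [514.   8.  78.]
top marker_mid 0.61 [384. 223.] [ 400. -223.   20.]
top marker_mid 0.6 [423. 209.] [ 431. -311.   20.]
top marker_mid 0.57 [413. 281.] [ 274. -285.   20.]
top marker_mid 0.5 [408. 242.] [ 358. -276.   20.]
top marker_mid 0.47 [420. 139.] [ 588. -309.   20.]
top marker2_mid 0.52 [128. 213.] [426. 341.  20.]
top jar 0.86 [138. 124.] [629. 330.   0.]
top tape 0.8 [424. 143.] [ 584. -324.    0.]
```

View pics/scene0.png

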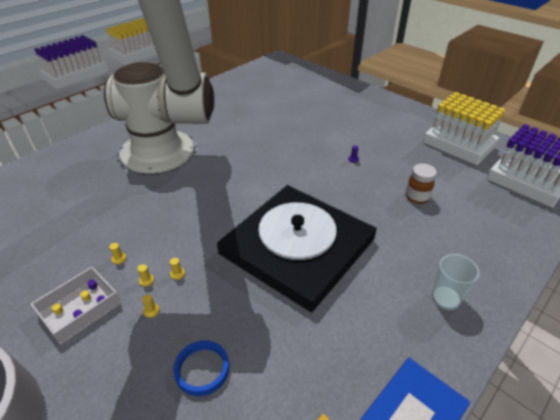

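View pics/top0.png

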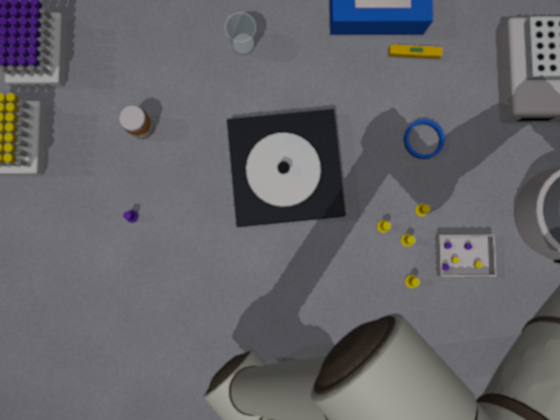

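The scene view shows the lid at about (297,228) with its knob at (297,222). The standing yellow pegs are at scene (117,253), (145,275), (176,268) and (150,305), which in the top view are (413,281), (408,240), (384,225) and (423,209). There are also small yellow bits in the tray at top (455,260) and (478,265). By the description I want the standing peg farthest from the base, top (423,209), about 530 mm away. Next is a close crop to check it, and I'll refine the positions.

```bash
python3 - <<'E'
from h import *
P={n:optics.get_image(n) for n in ["scene","top"]}
a=cv2.resize(P["top"]["frame"][190:300,365:505],None,fx=4,fy=4,interpolation=cv2.INTER_CUBIC)
b=cv2.resize(P["scene"]["frame"][230:345,20:200],None,fx=3,fy=3,interpolation=cv2.INTER_CUBIC)
cv2.imwrite('pics/cropt.png',a); cv2.imwrite('pics/crops.png',b)
def tri(uvs):
    A=[];B=[]
    for n,uv in uvs.items():
        K,R,t=cam(P[n]); M=K@np.c_[R,t]
        for i in range(2): r=uv[i]*M[2]-M[i]; A.append(r[:3]);B.append(-r[3])
    return np.linalg.lstsq(np.array(A),np.array(B),rcond=None)[0]
cand={n:[np.array(d['uv']) for d in nets.tip_of("marker_mid",P[n])] for n in P}
for u in cand["scene"]:
  for v in cand["top"]:
    X=tri({"scene":u,"top":v}); e=np.linalg.norm(proj(P["scene"],X)-u)+np.linalg.norm(proj(P["top"],X)-v)
    if e<8 and abs(X[2]-20)<25: print(np.round(u),np.round(v),np.round(X),round(e,1),round(np.hypot(*X[:2])))
for n in P:
  for d in nets.silhouettes("marker_mid",P[n]):
    e=np.array(d['extent']); m=[(e[0]+e[2])/2,(e[1]+e[3])/2]; print(n,e,round(d['conf'],2),np.round(ray(P[n],m,18)), d['region'].sum())
  for d in nets.silhouettes("lid_top",P[n])[:1]:
    c=max(cv2.findContours(d['region'].astype(np.uint8),0,1)[0],key=len)[:,0]
    w=np.array([ray(P[n],q,50)[:2] for q in c]); (cx,cy),r=cv2.minEnclosingCircle(w.astype(np.float32)); 
    el=cv2.fitEllipse(w.astype(np.float32));print(n,'lid',cx,cy,r,el)
  g=[d['uv'] for d in nets.tip_of("lid_knob",P[n])][:1]
  if g: print(n,'knob',ray(P[n],g[0],78))
  for d in nets.silhouettes("slab",P[n])[:1]:
    c=max(cv2.findContours(d['region'].astype(np.uint8),0,1)[0],key=len)[:,0]
    w=np.array([ray(P[n],q,40)[:2] for q in c]); print('slab',cv2.minAreaRect(w.astype(np.float32)))
E
```

```text
[144. 276.] [410. 240.] [ 364. -281.   15.] 0.9 460
[120. 255.] [414. 281.] [ 275. -285.   14.] 3.9 396
[177. 269.] [387. 229.] [ 390. -228.   13.] 5.2 452
[147. 305.] [425. 210.] [ 430. -316.   20.] 0.2 533
scene [141.5 293.9 162.  317. ] 0.8 [ 436. -309.   18.] 324
scene [172.7 256.2 181.2 282.7] 0.7 [ 400. -226.   18.] 234
scene [137.3 264.5 151.3 285.2] 0.54 [ 365. -278.   18.] 226
scene lid 518.3566284179688 -1.7930991649627686 82.66969299316406 ((518.2313232421875, -2.0956273078918457), (157.5577392578125, 163.09481811523438), 33.306800842285156)
scene knob [525.34561569  -3.83002604  78.        ]
slab ((531.1467895507812, -14.125045776367188), (252.26751708984375, 262.95135498046875), 5.720554351806641)
top [402.  231.7 418.2 244.6] 0.57 [ 367. -281.   18.] 156
top [417.2 202.8 430.1 214.5] 0.5 [ 433. -313.   18.] 160
top [405.1 273.5 420.3 288.9] 0.47 [ 273. -284.   18.] 155
top lid 519.096435546875 -3.9702258110046387 81.575927734375 ((518.1102905273438, -2.1793198585510254), (156.36474609375, 159.0046844482422), 116.90552520751953)
top knob [602.67596234 306.61234449  78.        ]
slab ((524.3656616210938, -7.4050140380859375), (241.61329650878906, 239.6109161376953), 5.419819355010986)
```

View pics/cropt.png

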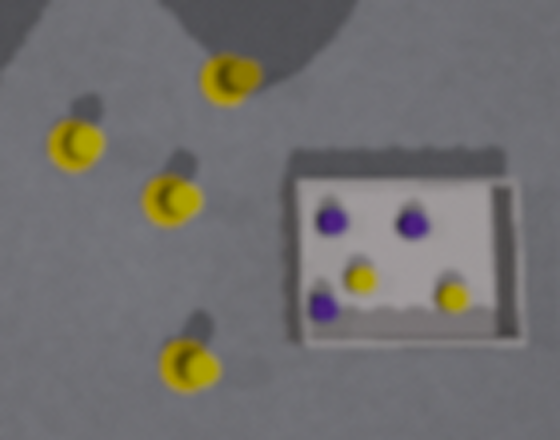

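View pics/crops.png

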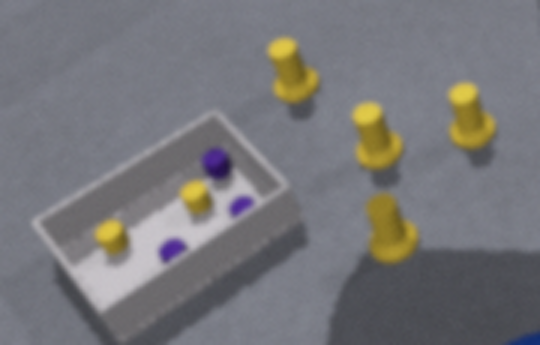

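The four standing pegs are identical. The farthest one, at top (423,209), stands at about (432,-313) and is clear of the tray and its neighbours. The lid centre is about (518,-2). I'll go to the lid with shut fingers.

Request:
move_arm(
  steps=[
    [-1, 12, 40, 0, 0, 0, 0],
    [-1, 24, 80, 0, 0, 0, 0],
    [-1, 36, 120, 0, 0, 0, 0],
    [-1, 48, 158, 0, 0, 0, 0],
    [-1, 60, 197, 0, 0, 0, 0],
  ],
)

```text
clock: 1.82
position: [343.1, -358.7, 231.4]
ee_rot: [-0.232, 0.973, -0.0, 0.0]
contact_force: [1.4, -0.2, 0.7]
gripper_width: 25.5
```

Request:
move_arm(
  steps=[
    [-1, 12, 38, -8, 0, 0, 0],
    [-1, 24, 76, -16, 0, 0, 0],
    [-1, 36, 114, -24, 0, 0, 0],
    [-1, 48, 152, -32, 0, 0, 0],
    [-1, 60, 190, -40, 0, 0, 0],
  ],
)

```text
clock: 2.23
position: [403.2, -168.4, 191.5]
ee_rot: [-0.233, 0.973, -0.0, 0.001]
contact_force: [0.4, 0.1, 0.3]
gripper_width: 0.1
```

Request:
move_arm(
  steps=[
    [-1, 10, 34, -20, 0, 0, 0],
    [-1, 20, 68, -40, 0, 0, 0],
    [-1, 30, 102, -60, 0, 0, 0],
    [-1, 40, 136, -80, 0, 0, 0],
    [-1, 50, 168, -100, 0, 0, 0],
  ],
)

```text
clock: 2.65
position: [453.4, -0.2, 91.0]
ee_rot: [-0.233, 0.972, 0.0, 0.001]
contact_force: [0.6, 0.5, 0.1]
gripper_width: -0.2
```

Request:
move_arm(
  steps=[
    [-1, 0, 0, -15, 0, 0, 0],
    [-1, 0, 0, -26, 0, 0, 0],
    [-1, 0, 0, -32, 0, 0, 0],
    [-1, 0, 0, -34.5, 0, 0, 0],
    [-1, 0, 0, -35.5, 0, 0, 0],
  ],
)

```text
clock: 3.07
position: [453.1, -2.5, 55.8]
ee_rot: [-0.233, 0.973, -0.0, -0.0]
contact_force: [-0.8, 0.2, -0.9]
gripper_width: 0.1
```

Request:
move_arm(
  steps=[
    [-1, 0, 0, -1, 0, 0, 0],
    [-1, 0, 0, -2, 0, 0, 0],
    [-1, 0, 0, -3, 0, 0, 0],
    [-1, 0, 0, -4, 0, 0, 0],
    [-1, 0, 0, -4, 0, 0, 0],
  ],
)

```text
clock: 3.48
position: [453.2, -2.4, 52.1]
ee_rot: [-0.233, 0.973, -0.0, 0.0]
contact_force: [0.4, -0.7, -0.2]
gripper_width: -0.0
```

Request:
move_arm(
  steps=[
    [-1, 0, 0, -0.7, 0, 0, 0],
    [-1, 0, 0, -1.4, 0, 0, 0],
    [-1, 0, 0, -1.4, 0, 0, 0],
  ],
)

```text
clock: 3.73
position: [453.2, -2.4, 51.7]
ee_rot: [-0.233, 0.972, -0.0, 0.0]
contact_force: [-3.1, -1.0, 11.6]
gripper_width: -0.2
```

Firm at -x (11.6 N with no give). Next is +y.

Request:
move_arm(
  steps=[
    [-1, 0, 0, 6, 0, 0, 0],
    [-1, 20, 25, 7, 0, 0, 0],
    [-1, 48, 50, 7, 0, 0, 0],
    [-1, 65, 65, 6, 0, 0, 0],
    [-1, 65, 65, 4, 0, 0, 0],
  ],
)

```text
clock: 4.15
position: [522.7, 65.9, 55.2]
ee_rot: [-0.234, 0.972, 0.0, 0.003]
contact_force: [1.0, 0.1, -1.0]
gripper_width: -0.1
```

Request:
move_arm(
  steps=[
    [-1, 0, 0, -1, 0, 0, 0],
    [-1, 0, 0, -2, 0, 0, 0],
    [-1, 0, 0, -3, 0, 0, 0],
    [-1, 0, 0, -3.8, 0, 0, 0],
    [-1, 0, 0, -3.8, 0, 0, 0],
  ],
)

```text
clock: 4.57
position: [517.1, 62.4, 51.9]
ee_rot: [-0.233, 0.973, 0.0, -0.0]
contact_force: [-3.6, 3.1, 8.0]
gripper_width: -0.1
```

Firm at +y as well. The soft side must face between about -112° and 22°, so I'll press at -45°.

Request:
move_arm(
  steps=[
    [-1, 10, -2, 7, 0, 0, 0],
    [-1, 42, -22, 8, 0, 0, 0],
    [-1, 62, -55, 8, 0, 0, 0],
    [-1, 52, -92, 8, 0, 0, 0],
    [-1, 47, -110, 5, 0, 0, 0],
  ],
)

```text
clock: 4.98
position: [564.0, -50.6, 55.6]
ee_rot: [-0.231, 0.973, 0.0, -0.0]
contact_force: [-0.3, 0.4, -0.6]
gripper_width: 0.2
```

Request:
move_arm(
  steps=[
    [-1, 0, 0, -1, 0, 0, 0],
    [-1, 0, 0, -2, 0, 0, 0],
    [-1, 0, 0, -3, 0, 0, 0],
    [-1, 0, 0, -4, 0, 0, 0],
    [-1, 0, 0, -5, 0, 0, 0],
  ],
)

```text
clock: 5.4
position: [565.3, -46.7, 51.3]
ee_rot: [-0.234, 0.972, -0.0, 0.0]
contact_force: [-0.2, -1.7, 4.6]
gripper_width: -0.0
```

Request:
move_arm(
  steps=[
    [-1, 0, 0, -0.5, 0, 0, 0],
    [-1, 0, 0, -1, 0, 0, 0],
    [-1, 0, 0, -1, 0, 0, 0],
  ],
)

```text
clock: 5.65
position: [565.6, -46.8, 50.5]
ee_rot: [-0.233, 0.972, -0.0, 0.001]
contact_force: [-1.0, -1.9, 6.3]
gripper_width: 0.1
```

Request:
move_arm(
  steps=[
    [-1, 0, 0, -0.8, 0, 0, 0],
    [-1, 0, 0, -0.8, 0, 0, 0],
  ],
)

```text
clock: 5.82
position: [565.7, -46.8, 50.3]
ee_rot: [-0.233, 0.972, -0.0, 0.001]
contact_force: [-1.8, -0.3, 8.8]
gripper_width: 0.2
```

It gives about 1.5 mm here, so the middle is nearby. I'll try -85°.

Request:
move_arm(
  steps=[
    [-1, 0, 0, 5, 0, 0, 0],
    [-1, -18, -12, 7, 0, 0, 0],
    [-1, -41, -20, 6.5, 0, 0, 0],
    [-1, -41, -20, 5.5, 0, 0, 0],
    [-1, -41, -20, 4.5, 0, 0, 0],
  ],
)

```text
clock: 6.23
position: [522.9, -67.2, 53.2]
ee_rot: [-0.233, 0.973, 0.0, -0.0]
contact_force: [0.0, 0.5, 1.6]
gripper_width: 0.2
```

Request:
move_arm(
  steps=[
    [-1, 0, 0, -1, 0, 0, 0],
    [-1, 0, 0, -2, 0, 0, 0],
    [-1, 0, 0, -3, 0, 0, 0],
    [-1, 0, 0, -3.8, 0, 0, 0],
    [-1, 0, 0, -3.8, 0, 0, 0],
  ],
)

```text
clock: 6.65
position: [524.8, -66.9, 51.5]
ee_rot: [-0.233, 0.972, -0.0, 0.0]
contact_force: [-5.3, 1.2, 14.0]
gripper_width: -0.0
```

Firm at -85°, so the middle lies toward +x. Pressing at 0°.

Request:
move_arm(
  steps=[
    [-1, 0, 0, 6, 0, 0, 0],
    [-1, 32, 15, 7, 0, 0, 0],
    [-1, 52, 40, 7, 0, 0, 0],
    [-1, 58, 65, 6, 0, 0, 0],
    [-1, 58, 65, 4.5, 0, 0, 0],
  ],
)

```text
clock: 7.07
position: [585.2, 1.6, 54.0]
ee_rot: [-0.235, 0.972, 0.0, 0.002]
contact_force: [-0.2, -0.2, -1.2]
gripper_width: -0.3
```

Request:
move_arm(
  steps=[
    [-1, 0, 0, -1, 0, 0, 0],
    [-1, 0, 0, -2, 0, 0, 0],
    [-1, 0, 0, -3, 0, 0, 0],
    [-1, 0, 0, -4, 0, 0, 0],
    [-1, 0, 0, -4, 0, 0, 0],
  ],
)

```text
clock: 7.48
position: [582.4, -2.6, 50.4]
ee_rot: [-0.232, 0.973, 0.0, 0.001]
contact_force: [0.6, 2.0, 2.9]
gripper_width: -0.1
```

Request:
move_arm(
  steps=[
    [-1, 0, 0, -0.7, 0, 0, 0],
    [-1, 0, 0, -1.2, 0, 0, 0],
    [-1, 0, 0, -1.2, 0, 0, 0],
  ],
)

```text
clock: 7.73
position: [582.6, -2.5, 49.6]
ee_rot: [-0.233, 0.973, -0.0, 0.001]
contact_force: [0.2, 0.9, 5.0]
gripper_width: -0.1
```

Much softer at 0°: it gives 2.3 mm at about 3–5 N. I'll hold here a moment, then press at +40° to bracket it.

Request:
move_arm(
  steps=[
    [-1, 0, 0, -0.4, 0, 0, 0],
    [-1, 0, 0, -0.4, 0, 0, 0],
    [-1, 0, 0, -0.4, 0, 0, 0],
  ],
)

```text
clock: 7.98
position: [582.6, -2.5, 49.5]
ee_rot: [-0.233, 0.973, -0.0, 0.001]
contact_force: [0.1, 1.6, 6.3]
gripper_width: 0.2
```

Request:
move_arm(
  steps=[
    [-1, 0, 0, 3, 0, 0, 0],
    [-1, 0, 10, 8, 0, 0, 0],
    [-1, -8, 30, 8, 0, 0, 0],
    [-1, -15, 42, 7, 0, 0, 0],
    [-1, -15, 42, 6, 0, 0, 0],
  ],
)

```text
clock: 8.4
position: [564.8, 41.5, 53.9]
ee_rot: [-0.234, 0.972, 0.0, -0.001]
contact_force: [0.1, -0.2, 0.7]
gripper_width: -0.1
```

Request:
move_arm(
  steps=[
    [-1, 0, 0, -1.2, 0, 0, 0],
    [-1, 0, 0, -2.4, 0, 0, 0],
    [-1, 0, 0, -3.5, 0, 0, 0],
    [-1, 0, 0, -4.5, 0, 0, 0],
    [-1, 0, 0, -4.5, 0, 0, 0],
  ],
)

```text
clock: 8.82
position: [567.2, 39.7, 50.5]
ee_rot: [-0.233, 0.973, 0.0, 0.0]
contact_force: [-2.3, 2.0, 6.3]
gripper_width: -0.1
```

The give at +40° and -45° is the same (z 50.5 at 6.3 N), so the soft middle is at about -3°. Now the marker: jaws along y, gripper opening on the way.

Request:
move_arm(
  steps=[
    [-1, 0, 0, 25, 0, 0, 0],
    [-1, -10, -25, 50, 0, 0, -0.1],
    [-1, -23, -62, 70, 0, 0, -0.2],
    [-1, -37, -100, 80, 0, 0, -0.3],
    [0, -50, -138, 90, 0, 0, -0.4],
  ],
)

```text
clock: 9.23
position: [517.1, -97.9, 140.4]
ee_rot: [-0.033, 0.999, 0.0, 0.001]
contact_force: [0.9, -0.3, -0.4]
gripper_width: 10.5
```

Request:
move_arm(
  steps=[
    [0.3, -14, -38, 0, 0, 0, -0.07],
    [0.3, -28, -76, 0, 0, 0, -0.07],
    [0.3, -42, -114, 0, 0, 0, -0.07],
    [0.3, -56, -152, 0, 0, 0, -0.07],
    [0.3, -70, -190, 0, 0, 0, -0.07],
  ],
)

```text
clock: 9.65
position: [446.2, -288.5, 139.3]
ee_rot: [0.0, 1.0, -0.0, -0.0]
contact_force: [1.5, -0.2, 0.1]
gripper_width: 55.2
```

Request:
move_arm(
  steps=[
    [0.3, -14, -24, 0, 0, 0, 0],
    [0.3, -14, -24, 0, 0, 0, 0],
  ],
)

```text
clock: 9.82
position: [430.7, -314.3, 138.8]
ee_rot: [0.004, 1.0, 0.0, -0.001]
contact_force: [1.0, 0.6, 0.4]
gripper_width: 55.4
```

```bash
python3 - <<'E'
from h import *
s=readout.read_state(); print(np.round(s['position'],1),s['ee_rot'],s['gripper_width'])
p=optics.get_image("wrist"); cv2.imwrite('pics/w1.png',p["frame"])
for d in nets.tip_of("marker_mid",p): print(round(d['conf'],2),np.round(d['uv']),np.round(ray(p,d['uv'],20),1))
t=optics.get_image("top"); cv2.imwrite('pics/t1.png',t["frame"])
for d in nets.silhouettes("lid_top",t)[:1]:
    c=max(cv2.findContours(d['region'].astype(np.uint8),0,1)[0],key=len)[:,0]
    w=np.array([ray(t,q,50)[:2] for q in c]); print(cv2.fitEllipse(w.astype(np.float32)))
E
```

```text
[ 430.7 -314.3  138.8] [ 3.50093439e-03  9.99993504e-01  9.25423404e-05 -8.52627638e-04] 55.361083252160725
0.83 [383. 162.] [ 395.3 -223.1   20. ]
0.68 [283. 200.] [ 429.6 -309.9   20. ]
0.6 [324. 127.] [ 365.6 -276.2   20. ]
((518.1426391601562, -1.4917582273483276), (156.47792053222656, 157.3242645263672), 51.858131408691406)
```

View pics/w1.png

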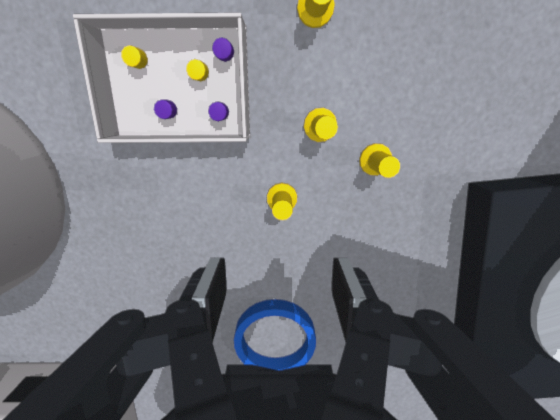

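The wrist view shows the target peg with its foot at about (282,197) and its stem top at (282,211), between the fingers in y. Its neighbours are at (322,126) and (381,162), and the tray is to the left. I'll measure the base and top precisely.

```bash
python3 - <<'E'
from h import *
p=optics.get_image("wrist"); f=p["frame"]
hsv=cv2.cvtColor(f,cv2.COLOR_BGR2HSV); m=((hsv[...,1]>140)&(abs(hsv[...,0].astype(int)-26)<8)).astype(np.uint8)
m[:, :260]=0; m[:,305:]=0; m[:175]=0; m[230:]=0
ys,xs=np.nonzero(m); print(xs.min(),xs.max(),ys.min(),ys.max())
print('foot',ray(p,[ (xs.min()+xs.max())/2, ys.min()+15],4))
# fit by projection: circle foot top z=5 r15 and top disc z=40 r9
from scipy.optimize import minimize
a=np.linspace(0,2*np.pi,40)
def mask(x,y):
    r=np.zeros_like(m); pts=[]
    for z0,rr in((0,15),(5,15)): pts+=[proj(p,[x+rr*np.cos(t),y+rr*np.sin(t),z0]) for t in a]
    cv2.fillConvexPoly(r,cv2.convexHull(np.array(pts,np.float32)).astype(np.int32),1); pts=[]
    for z0,rr in((9,9),(40,9)): pts+=[proj(p,[x+rr*np.cos(t),y+rr*np.sin(t),z0]) for t in a]
    cv2.fillConvexPoly(r,cv2.convexHull(np.array(pts,np.float32)).astype(np.int32),1); return r
b=max(((lambda r:(r&m).sum()/(r|m).sum())(mask(x,y)),x,y) for x in np.arange(422,440,1) for y in np.arange(-322,-302,1)); print(b)
E
```

```text
263 292 180 216
foot [ 432.34359855 -311.36070754    4.        ]
(np.float64(0.8589211618257261), np.int64(434), np.int64(-311))
```

Request:
move_arm(
  steps=[
    [0.3, 2, 2.5, -35, 0, 0, 0],
    [0.3, 2, 2.5, -70, 0, 0, 0],
    [0.3, 2, 2.5, -100, 0, 0, 0],
    [0.3, 2, 2.5, -120, 0, 0, 0],
    [0.3, 2, 2.5, -127, 0, 0, 0],
  ],
)

```text
clock: 10.48
position: [434.1, -306.0, 9.2]
ee_rot: [-0.001, 1.0, 0.001, -0.003]
contact_force: [-1.3, 0.4, 0.2]
gripper_width: 55.2
```

Request:
move_arm(
  steps=[
    [0.3, 0, 0, 0, 0, 0, 0],
  ],
)

```text
clock: 10.57
position: [435.1, -306.7, 10.8]
ee_rot: [-0.001, 1.0, 0.001, -0.002]
contact_force: [-0.7, -0.1, 0.9]
gripper_width: 55.3
```

```bash
python3 - <<'E'
from h import *
p=optics.get_image("wrist"); cv2.imwrite('pics/w2.png',p["frame"]); print(readout.read_state()['position'])
E
```

```text
[ 436.18789707 -307.28030653   12.28675363]
```

View pics/w2.png

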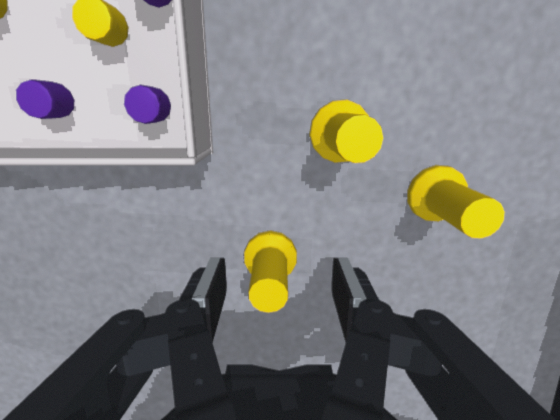

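The stem is between the fingers, about 4 mm toward -y of centre while the arm settles. I'll correct slightly and close.

Request:
move_arm(
  steps=[
    [0.3, -2, -1.5, 0, 0, 0, 0],
    [0.3, -2, -1.5, 0, 0, 0, 0],
    [0.3, -2, -1.5, 0, 0, 0, 0],
    [-0.2, -2, -1.5, 0, 0, 0, 0],
    [-0.3, -2, -1.5, 0, 0, 0, 0],
  ],
)

```text
clock: 11.03
position: [434.0, -309.6, 13.2]
ee_rot: [0.0, 1.0, -0.0, 0.001]
contact_force: [0.0, -0.6, -0.8]
gripper_width: 32.0
```

Request:
move_arm(
  steps=[
    [-1, 0, 0, 0, 0, 0, 0],
    [-1, 0, 0, 0, 0, 0, 0],
    [-1, 0, 0, 0, 0, 0, 0],
    [-1, 0, 0, 0, 0, 0, 0],
    [-1, 0, 0, 0, 0, 0, 0],
  ],
)

```text
clock: 11.45
position: [433.9, -309.6, 13.0]
ee_rot: [-0.0, 1.0, -0.0, 0.0]
contact_force: [-0.3, 0.5, 5.3]
gripper_width: 15.6
```

```bash
python3 - <<'E'
from h import *
p=optics.get_image("wrist"); cv2.imwrite('pics/w3.png',p["frame"]); s=readout.read_state(); print(s['position'],s['gripper_width'])
E
```

```text
[ 433.94337427 -309.55169909   13.01474143] 15.146696676100783
```

View pics/w3.png

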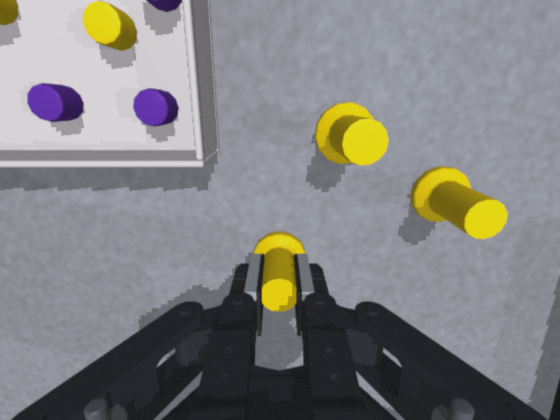

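```bash
python3 - <<'E'
from h import *
p=optics.get_image("wrist"); s=readout.read_state(); X=s['position']; print(s['gripper_width'],s['contact_force'],s['clock'])
for z in (0,5,13,32,40): print(z,[np.round(proj(p,[X[0]+dx,X[1],z])) for dx in (-15,-9,0,9,15)])
f=p["frame"][225:345,220:340]; cv2.imwrite('pics/w4.png',cv2.resize(f,None,fx=5,fy=5,interpolation=cv2.INTER_CUBIC))
t=optics.get_image("scene"); cv2.imwrite('pics/s4.png',cv2.resize(t["frame"][220:345,90:220],None,fx=4.5,fy=4.5,interpolation=cv2.INTER_CUBIC))
E
```

```text
15.543371630929324 [-1.01853418  1.25372745  4.92612365] 11.55
0 [array([279., 233.]), array([279., 243.]), array([279., 257.]), array([279., 271.]), array([279., 280.])]
5 [array([279., 237.]), array([279., 247.]), array([279., 261.]), array([279., 275.]), array([279., 284.])]
13 [array([279., 243.]), array([279., 253.]), array([279., 269.]), array([279., 283.]), array([279., 293.])]
32 [array([279., 261.]), array([279., 272.]), array([279., 289.]), array([279., 305.]), array([279., 315.])]
40 [array([279., 270.]), array([279., 282.]), array([279., 299.]), array([279., 316.]), array([279., 327.])]
```

View pics/w4.png

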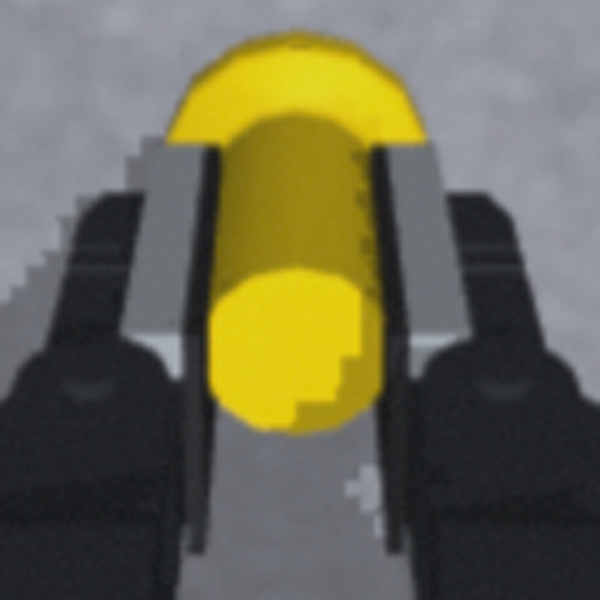

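View pics/s4.png

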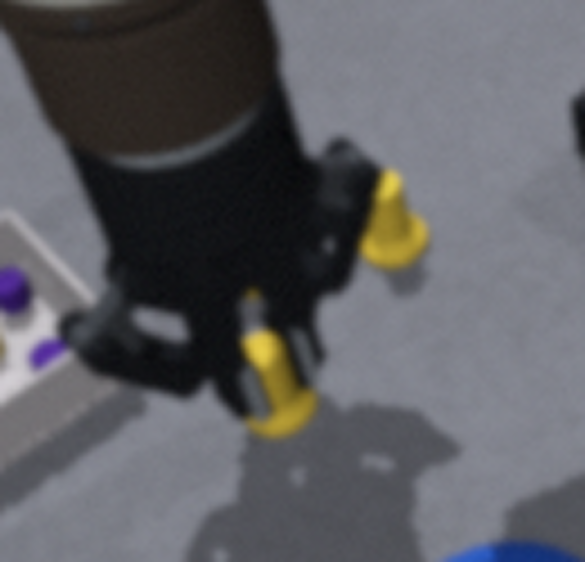

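The grip is good: stem centred between the pads, marker upright. Lift and carry.

Request:
move_arm(
  steps=[
    [-1, 0, 0, 12, 0, 0, 0],
    [-1, 0, 0, 35, 0, 0, 0],
    [-1, 0, 0, 65, 0, 0, 0],
    [-1, 5, 10, 90, 0, 0, 0],
    [-1, 15, 35, 100, 0, 0, 0],
  ],
)

```text
clock: 12.02
position: [449.9, -276.2, 115.5]
ee_rot: [0.002, 1.0, -0.001, 0.003]
contact_force: [1.5, -0.2, -0.7]
gripper_width: 15.5
```

Request:
move_arm(
  steps=[
    [-1, 15, 33, 0, 0, 0, 0],
    [-1, 30, 66, 0, 0, 0, 0],
    [-1, 46, 98, 0, 0, 0, 0],
    [-1, 62, 130, 0, 0, 0, 0],
    [-1, 78, 162, 0, 0, 0, 0],
  ],
)

```text
clock: 12.43
position: [526.7, -110.7, 112.1]
ee_rot: [0.0, 1.0, 0.0, -0.0]
contact_force: [0.7, 0.5, 0.0]
gripper_width: 15.8
```

Request:
move_arm(
  steps=[
    [-1, 15, 32, 0, 0, 0, 0],
    [-1, 30, 64, 0, 0, 0, 0],
    [-1, 42, 90, -5, 0, 0, 0],
    [-1, 50, 104, -12, 0, 0, 0],
    [-1, 54, 109, -20, 0, 0, 0],
  ],
)

```text
clock: 12.85
position: [581.6, -1.2, 91.7]
ee_rot: [-0.001, 1.0, 0.0, 0.0]
contact_force: [-0.3, -0.5, -0.3]
gripper_width: 15.8
```

Request:
move_arm(
  steps=[
    [-1, 0, 0, -5, 0, 0, 0],
    [-1, 0, 0, -10, 0, 0, 0],
    [-1, 0, 0, -13, 0, 0, 0],
    [-1, 0, 0, -15, 0, 0, 0],
    [-1, 0, 0, -15, 0, 0, 0],
  ],
)

```text
clock: 13.27
position: [579.9, -4.5, 77.0]
ee_rot: [0.001, 1.0, -0.0, -0.001]
contact_force: [0.4, -0.0, 0.6]
gripper_width: 15.5
```

```bash
python3 - <<'E'
from h import *
p=optics.get_image("wrist"); s=readout.read_state(); print(s['position'],s['ee_rot'],s['contact_force'],s['gripper_width'])
cv2.imwrite('pics/w5.png',p["frame"])
t=optics.get_image("scene"); cv2.imwrite('pics/s5.png',cv2.resize(t["frame"][120:320,200:400],None,fx=3,fy=3,interpolation=cv2.INTER_CUBIC))
E
```

```text
[580.28619018  -4.33609511  77.44100507] [ 7.71474729e-04  9.99999695e-01 -5.71873270e-05 -1.11567382e-04] [ 0.35557455  0.20542125 -0.40814851] 15.67106773121358
```

View pics/w5.png

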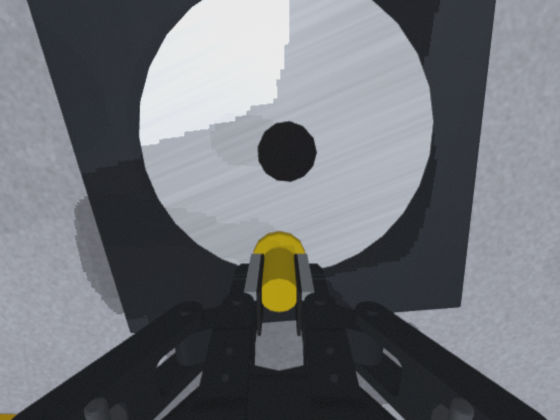

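View pics/s5.png

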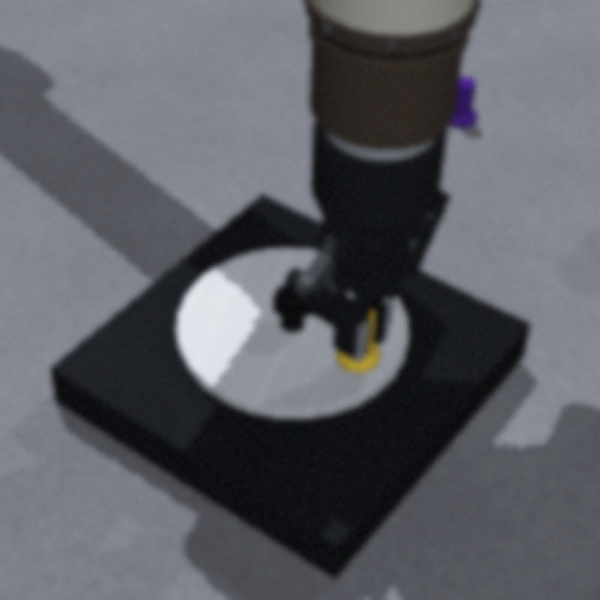

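Wrist view: the marker is held upright at (279,270), just outside the knob at (287,152), with the lid edge passing beneath it around row 270. I'll check the rim margin from this same view.

```bash
python3 - <<'E'
from h import *
from scipy.optimize import least_squares
p=optics.get_image("wrist")
pts=[(140,120),(145,165),(164,208),(198,245),(240,268),(431,100),(432,140),(421,184),(393,228),(352,258),(330,266)]
w=np.array([ray(p,q,52)[:2] for q in pts])
r=least_squares(lambda v:np.hypot(w[:,0]-v[0],w[:,1]-v[1])-v[2],[518,-2,80]); print(r.x,np.round(r.fun,1))
X=readout.read_state()['position'];print(X)
# marker in picture: top centre ~ (279,294) -> z of top ~ 65+... 
print(ray(p,(279,294),X[2]-13+40))
print('knob',ray(p,(287,152),78))
E
```

```text
[5.20270358e+02 1.09223095e-01 7.95416243e+01] [-0.  -0.  -0.   0.   0.5 -0.1 -0.1  0.2  0.6 -0.1 -1. ]
[580.68238395  -3.9164314   77.84244418]
[577.63327103  -4.04122896 104.84244418]
knob [ 5.18831300e+02 -2.10419364e-01  7.80000000e+01]
```

The marker sits at r≈58 mm and -3.5°, with its foot about 6 mm inside the rim. Lowering.

Request:
move_arm(
  steps=[
    [-1, 0, 0, -4, 0, 0, 0],
    [-1, 0, 0, -7, 0, 0, 0],
    [-1, 0, 0, -9, 0, 0, 0],
    [-1, 0, 0, -10.5, 0, 0, 0],
    [-1, 0, 0, -11.5, 0, 0, 0],
  ],
)

```text
clock: 13.83
position: [580.5, -3.3, 65.5]
ee_rot: [0.0, 1.0, -0.0, -0.0]
contact_force: [0.0, -0.0, -0.7]
gripper_width: 15.5
```

Request:
move_arm(
  steps=[
    [-1, 0, 0, -0.5, 0, 0, 0],
    [-1, 0, 0, -0.5, 0, 0, 0],
    [-1, 0, 0, -0.5, 0, 0, 0],
  ],
)

```text
clock: 14.08
position: [580.7, -3.3, 65.4]
ee_rot: [0.0, 1.0, -0.0, 0.0]
contact_force: [-0.1, 0.3, 0.1]
gripper_width: 15.7
```

Request:
move_arm(
  steps=[
    [-1, 0, 0, -0.4, 0, 0, 0],
    [-1, 0, 0, -0.4, 0, 0, 0],
    [-1, 0, 0, -0.8, 0, 0, 0],
    [-1, 0, 0, -0.8, 0, 0, 0],
  ],
)

```text
clock: 14.42
position: [580.7, -3.3, 64.9]
ee_rot: [0.0, 1.0, -0.0, 0.0]
contact_force: [-0.3, 0.6, 1.3]
gripper_width: 15.7
```

Contact at about 1 N. Releasing gently.

Request:
move_arm(
  steps=[
    [-0.55, 0, 0, 0.1, 0, 0, 0],
    [-0.45, 0, 0, 0.1, 0, 0, 0],
    [-0.3, 0, 0, 0.1, 0, 0, 0],
    [-0.1, 0, 0, 0.1, 0, 0, 0],
    [-0.1, 0, 0, 0.1, 0, 0, 0],
  ],
)

```text
clock: 14.83
position: [580.6, -3.4, 64.6]
ee_rot: [0.0, 1.0, -0.0, -0.0]
contact_force: [0.7, 0.1, 0.1]
gripper_width: 38.4
```

```bash
python3 - <<'E'
from h import *
p=optics.get_image("wrist"); s=readout.read_state(); print(s['position'],s['contact_force'],s['gripper_width'])
cv2.imwrite('pics/w6.png',p["frame"])
E
```

```text
[580.6014799   -3.37537606  64.67081918] [ 0.3141113  -0.61943319  0.01048968] 38.59667450918829
```

View pics/w6.png

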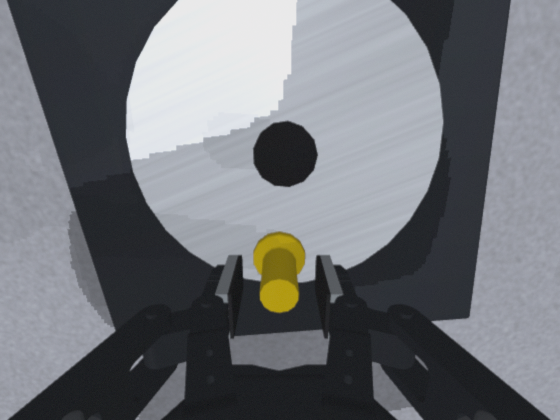

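The marker stands free between the open fingers, with its foot at (279,258) inside the rim. Raising straight up.

Request:
move_arm(
  steps=[
    [-0.1, 0, 0, 5, 0, 0, 0],
    [-0.1, 0, 0, 20, 0, 0, 0],
    [-0.1, 0, 0, 45, 0, 0, 0],
    [-0.1, 0, 0, 80, 0, 0, 0],
    [-0.1, 0, 0, 110, 0, 0, 0],
  ],
)

```text
clock: 15.3
position: [580.6, -3.5, 176.6]
ee_rot: [-0.0, 1.0, -0.0, 0.0]
contact_force: [0.6, 0.6, 0.6]
gripper_width: 38.3
```

Request:
move_arm(
  steps=[
    [-0.1, -30, -15, 10, 0, 0, 0],
    [-0.1, -60, -40, 20, 0, 0, 0],
    [-0.1, -90, -70, 20, 0, 0, 0],
    [-0.1, -120, -100, 20, 0, 0, 0],
    [-0.1, -150, -130, 20, 0, 0, 0],
  ],
)

```text
clock: 15.72
position: [430.7, -132.6, 195.5]
ee_rot: [-0.001, 1.0, 0.0, 0.001]
contact_force: [0.8, -0.4, 0.2]
gripper_width: 38.2
```

Request:
move_arm(
  steps=[
    [-0.1, -20, -30, 0, 0, 0, 0],
    [-0.1, -40, -60, 0, 0, 0, 0],
    [-0.1, -60, -90, 0, 0, 0, 0],
    [-0.1, -60, -90, 0, 0, 0, 0],
    [-0.1, -60, -90, 0, 0, 0, 0],
  ],
)

```text
clock: 16.13
position: [371.2, -223.0, 195.2]
ee_rot: [0.002, 1.0, -0.0, 0.0]
contact_force: [0.2, -0.1, -0.1]
gripper_width: 38.6
```

```bash
python3 - <<'E'
from h import *
for n in ("top","scene"):
    p=optics.get_image(n); 
    for d in nets.tip_of("marker_mid",p): print(n,round(d['conf'],2),np.round(d['uv']),np.round(ray(p,d['uv'],72)))
    f=p["frame"]; cv2.imwrite(f'pics/{n}7.png',f if n=="top" else cv2.resize(f[120:320,200:400],None,fx=3,fy=3,interpolation=cv2.INTER_CUBIC))
print(readout.read_state()['position'])
E
```

```text
top 0.73 [284. 139.] [578.  -3.  72.]
top 0.59 [415. 281.] [ 277. -275.   72.]
scene 0.74 [316. 238.] [577. -14.  72.]
scene 0.63 [179. 265.] [ 438. -238.   72.]
scene 0.62 [143. 275.] [ 410. -297.   72.]
scene 0.51 [119. 254.] [ 332. -299.   72.]
[ 372.89727031 -221.16037931  194.88640658]
```

View pics/top7.png

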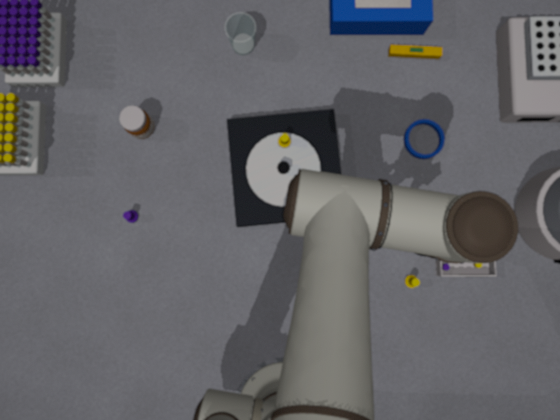

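View pics/scene7.png

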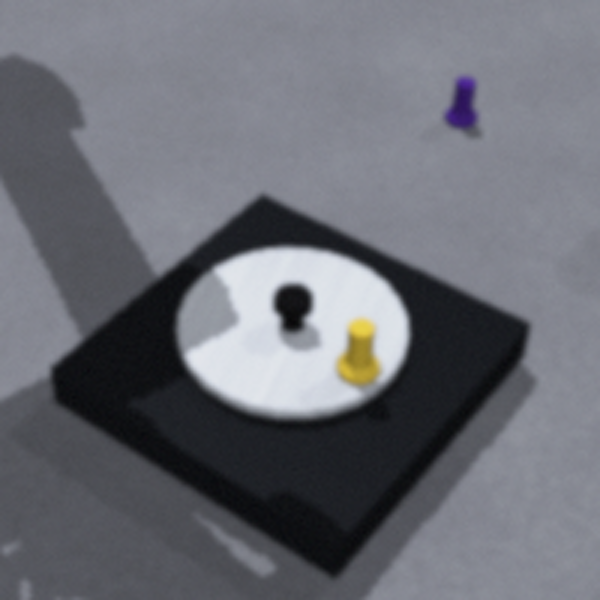

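The marker stands upright on the lid near its +x edge, at top (284,139) and about (360,350) in the scene crop. The robot is clear and nothing else has moved.

```bash
python3 -c "
from h import *
print(workorder.job_done())"
```

```text
the job is handed in; nothing more can be done
None
```

I found the soft side of the lid and stood the yellow marker upright on it there. I let go and handed the job in at about 16 s; no verdict is reported.

**Finding the soft side:** I pressed at six places around the rim, angles counted from the world x axis. The highest force read was 14 N, over the 10 N suggested but under the 40 N limit.

| Angle | Give | Force |
|---|---|---|
| 180° | firm | 11.6 N |
| 90° | firm | 8 N |
| -85° | firm | 14 N |
| -45° | about 1.5 mm | 6 N |
| +40° | about 1.5 mm | 6 N |
| 0° | about 2.4 mm, held | 3–6 N |

The matching give at -45° and +40° puts the middle of the sprung side at about -3°.

**Placing:** I took the standing yellow marker farthest from the base (about 533 mm away). I set it down about 58 mm from the lid's centre at about -3.5°, roughly 11 mm from the estimated middle; the limit is 36 mm.

**Last checks:**
- **Marker:** it stands upright inside the rim at about (578, -3) mm in the top view.
- **Lid and bystanders:** the lid looks level and in place. In the last pictures nothing else appears to have moved.
- **Disagreements:** the scene camera put the marker about 11 mm further along y (y = -14), still inside the limit. While gripping, the opening read 15.5 mm on the 18 mm stem, but the picture showed a centred hold.
- **Not measured:** lid tilt. By my estimate from the press depth it was 0.03–0.05 rad, against the 0.02 rad required.

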